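# Moisture check on a gessoed panel

### The job

Check whether the gessoed panel is dry: take the orange moisture meter out of its stand and, holding it upright, press its tip lightly for about half a second on the blue dot and then on the red dot (the yellow dot needs no reading). Then put the meter back in its stand as it was and let go.

Things in the scene. Friction and masses are not known exactly. Their poses are not given: they have to be found in the camera images.
- meter: loose pen-shaped meter, 155 mm, 0.1 to 0.16 kg. Origin: end of its steel tip; z runs up to its top. From the origin: tip to 10 mm, grey nose to 65 (8 to 18 mm wide), black flange to 71 (54 wide), round orange handle to 151 (26 wide; grip it about 125 up, any yaw), black cap to 155. The tip is sprung: 0.7 N to start, 3.2 N fully in at 7 mm; the origin stays with the body, so it then lies below the touched surface.
- blue_dot: flat blue stick-on dot, 24 mm across, 1.5 mm thick, on top of the white gessoed panel (120x160x12 mm, fixed, lying flat on the bench at any yaw). Origin: centre of its underside, 12 mm above the bench; its top is 1.5 mm higher. Fixed. The panel carries three such dots, blue, red and yellow, at least 55 mm apart; which is where changes.
- red_dot: flat red stick-on dot, 24 mm across, 1.5 mm thick, on top of the white gessoed panel (120x160x12 mm, fixed, lying flat on the bench at any yaw). Origin: centre of its underside, 12 mm above the bench; its top is 1.5 mm higher. Fixed. The panel carries three such dots, blue, red and yellow, at least 55 mm apart; which is where changes.
- stand: fixed grey round stand, 80 mm high, 60 mm wide at the top, 84 mm at the foot, with an upright bore 34 mm wide, its floor 6 mm above the bench. Origin: centre of its underside. The meter stands upright in it at the start, tip down: the nose hangs in the bore and the flange rests on the rim, with the meter's origin 15 mm above the stand's.
Not all that is in view belongs to the job. Of the things like the meter, leave any that is turquoise; of the rest the smaller one is meant.

How it is judged:
By the outcome, as a careful person would: the job done as asked, in the order asked, and still so for the second after the job is handed in, with the robot touching nothing.
It also fails if it takes over 61 s, if anything falls off the work surface, if the arm or the gripper's body presses on something with over 40 N, if the wrist force passes 120 N, or if a joint passes its speed limit or range.

### The arm

A 6-joint arm with a two-finger parallel gripper is mounted at the origin on a cart in front of the work surface, level with it; the furniture and walls round the work are solid. World frame = base frame: x ahead of the robot, y to its left, z up, the work surface at z = 0. Lengths are in m, angles in rad, forces in N, time in s.
With the tool pointing down it reaches from about 0.25 to 0.775 m from the base axis. Payload 8.9 kg.
Tool frame: the origin (TCP) lies midway between the tips of the shut fingers; the grasp point (between the pads) lies 19 mm behind it (pinch_z is the z of the grasp point in the tool frame, in m); z points along the fingers, y is the line along which they close (so a half turn about z gives the same grasp; the last joint's range is limited). The gripper opens to 85 mm and grips with 20 to 120 N. Pads are 22 mm wide; open, the fingers measure 114 mm over their backs; the gripper's body (76 mm by 85 mm) begins 54 mm behind the grasp point. The pads swing forward as they close: fully open they stand 13 mm farther back than shut.
Start: joints at [1.211, 0.291, -0.153, 1.127, 0, 1.431], TCP at [0.115, 0.512, 0.231] pointing down, gripper open.
Joint ranges: [-2.52, 2.52], [-0.91, 1.74], [-1.3, 1.37], [-1.96, 2.02], [-1.52, 1.47], [-3.14, 3.14]. Speed limits (rad/s): [2.22, 2.22, 2.79, 3.14, 3.14, 3.14].

### API

Orientations are given as [roll, pitch, yaw] about the fixed x, y, z axes, in that order (R = Rz(yaw) Ry(pitch) Rx(roll)).
In Python, from plant import get_obs, snapshot, camera_params, hand_in, pinch_z gives the robot as it stands. The module is installed in compiled form; this text tells all that it offers.
- The arm moves only by the shell command python3 -m crank 'ROWS' [OPENING] [FORCE]. ROWS is JSON, a list of rows, each a list of 6 numbers: the shift along the world's x, y, z in m, then the turn, a rotation vector about the world's x, y, z in rad. A call has 1 to 10 rows; each row shifts and turns the commanded pose from where the row before left it; what a row does not reach is not made up. A row lasts 1/12 s, in which the tool goes at most 41.7 mm and 7.16 degrees, less where a joint would pass 70% of its speed; a pose out of reach is approached as far as the arm can. A call is refused whole if a number of a shift passes 0.0417 or a number of a turn 0.125, either way. A call with a gripper value outside its range is refused whole. OPENING is the opening, from 0 (shut) to 1 (fully open), set as the call begins (- or left out, the last holds). The fingers move at their own pace and stop on an object; FORCE is the grip in N (left out, the last holds). Time passes only in rows, so rows that do not move let the fingers close. It gives the time, the measured TCP pose, the force, the opening and the grip force at its end, in the units of the state.
- get_obs(): the state, without advancing time (a new reading comes with each control period).
- snapshot(name): name is "side" or "top"; returns the picture (420x560x3 uint8, blue, green, red); there is no depth.
- camera_params(name): a dict with "fovy" (degrees; the focal length in pixels is half the picture's height over the tangent of half this angle, whatever the lens; pixels are square), "cx", "cy" (the principal point, pixels), "view" (4x4, takes a point from world to camera coordinates). Camera axes: x right, y down, z forward; pixel columns grow to the right and rows downward; lengths in m; the calibration is good to about 2 mm. A picture is of the moment at which its call begins. camera_params takes no time and is no camera call.
- hand_in(): hands the job in; it is judged then, once.
The state is a dict: "clock": time; "joints": joint angles; "joint_velocities": joint speeds; "joint_efforts": joint torques, N m; "ee_pos": TCP position; "orientation": TCP orientation; "force": force on the tool from outside, world axes, zero at the start; "moment": the same for the moment, N m; "gripper_width": finger opening in m; "gripper_force": force on a finger pad.
Only numpy, scipy, OpenCV 4.12 (cv2) and the standard library are available. Lean on these libraries where they do the work, as an engineer would, in place of code of your own. Each camera call takes 0.05 s, during which the arm holds its last target. There are 200 camera calls.

## Working session

There is one attempt and no reset: what is moved stays moved. The work goes in short steps, Python scripts to look and compute and a shell command to move; the robot and the scene stay as the last step left them, time stands still between calls to the robot, and variables do not carry over. Pictures are saved under pics/ and viewed, at most 10 in all, crops included, and the job is handed in when it is done.

```bash
mkdir -p pics; python3 - <<'E'
from plant import *
import cv2,numpy as np
for n in("side","top"):
    cv2.imwrite(f"pics/{n}0.png",snapshot(n)); p=camera_params(n); print(n,p)
o=get_obs();print(o,pinch_z)
E
```

```text
side {'fovy': 46.72811092286743, 'cx': 283.2434354687411, 'cy': 206.47745016514173, 'view': array([[-0.99991031,  0.01333844, -0.00120392,  0.51700826],
       [ 0.00806249,  0.52773759, -0.8493692 ,  0.05763991],
       [-0.0106939 , -0.84930273, -0.5277978 ,  0.87310582],
       [ 0.        ,  0.        ,  0.        ,  1.        ]])}
top {'fovy': 50.39430779376504, 'cx': 278.7621774835283, 'cy': 203.56212668435026, 'view': array([[-1.87065888e-01, -9.82347117e-01,  7.03546660e-04,
        -6.86080820e-03],
       [-9.62542015e-01,  1.83151271e-01, -1.99921187e-01,
         5.06811519e-01],
       [ 1.96263146e-01, -3.80756276e-02, -9.79811729e-01,
         8.05921336e-01],
       [ 0.00000000e+00,  0.00000000e+00,  0.00000000e+00,
         1.00000000e+00]])}
{'clock': 0.1, 'joints': array([ 1.21070996e+00,  2.91207070e-01, -1.54007872e-01,  1.12668764e+00,
       -2.19229670e-05,  1.43152093e+00]), 'joint_velocities': array([-0.00157533, -0.0019507 ,  0.00242242,  0.00064739, -0.00076655,
       -0.00041024]), 'joint_efforts': array([ 1.49036197e-03, -5.37974775e+01,  3.31919396e+01,  9.29777016e-03,
       -2.22042536e-04, -1.27360940e-05]), 'ee_pos': array([0.11484696, 0.51191064, 0.23081453]), 'orientation': array([-3.14049407e+00, -1.31865287e-04,  2.92078162e+00]), 'force': array([ 0.47941447, -0.69590055,  0.31094187]), 'moment': array([ 0.02483568,  0.05272643, -0.05571799]), 'gripper_force': 0.0, 'gripper_width': 0.08534800834640457} -0.0187
```

View pics/side0.png

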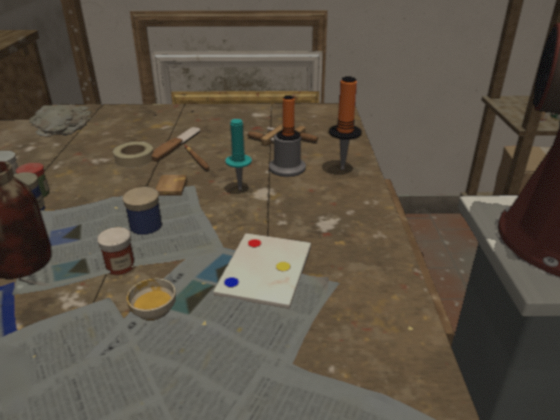

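View pics/top0.png

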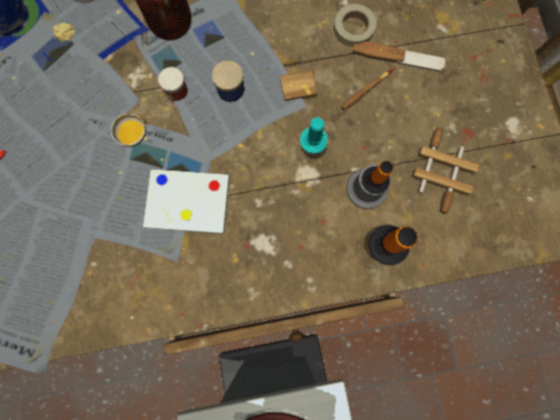

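The side view shows the small orange meter in the grey stand at about (288,115), with the large decoy at (347,105) and a turquoise one at (238,140). In the top view the meter cap is at about (385,168), and the dots are blue (162,180), red (214,186) and yellow (186,215).

```bash
cat > h.py <<'E'
from plant import *
import cv2,numpy as np
from scipy.optimize import least_squares
def K(p):
    f=210/np.tan(np.radians(p["fovy"]/2)); return f,p["cx"],p["cy"]
def proj(n,P):
    p=camera_params(n);f,cx,cy=K(p);c=np.atleast_2d(P)@p["view"][:3,:3].T+p["view"][:3,3]
    return np.c_[f*c[:,0]/c[:,2]+cx,f*c[:,1]/c[:,2]+cy]
def plane(n,uv,z):
    p=camera_params(n);f,cx,cy=K(p);R,t=p["view"][:3,:3],p["view"][:3,3]
    o=-R.T@t;d=R.T@np.array([(uv[0]-cx)/f,(uv[1]-cy)/f,1]);return o+d*(z-o[2])/d[2]
def blobs(im,lo,hi,amin=20):
    h=cv2.cvtColor(im,cv2.COLOR_BGR2HSV);m=cv2.inRange(h,lo,hi)
    n,l,s,c=cv2.connectedComponentsWithStats(m);return [(s[i].tolist(),c[i].round(1).tolist()) for i in range(1,n) if s[i,4]>amin]
E
python3 - <<'E'
from h import *
ims={n:cv2.imread(f"pics/{n}0.png") for n in("side","top")}
box={"side":(slice(225,305),slice(210,320)),"top":(slice(165,240),slice(140,235))}
for n,im in ims.items():
    r,c=box[n];b=im[r,c]
    for k,(lo,hi) in dict(blue=((110,120,60),(130,255,255)),red=((0,150,90),(10,255,255)),red2=((170,150,90),(180,255,255)),yel=((22,130,90),(35,255,255))).items():
        for s,ce in blobs(b,lo,hi):
            uv=(ce[0]+c.start,ce[1]+r.start); print(n,k,s[4],uv,plane(n,uv,.0135).round(4))
    print(n,"orange",blobs(im,(3,150,60),(18,255,255),60))
# panel corners
b=ims["top"];m=cv2.inRange(b,(150,150,150),(255,255,255));cs,_=cv2.findContours(m,0,2);q=max([x for x in cs if cv2.pointPolygonTest(x,(190,200),False)>0] or cs,key=cv2.contourArea)
w=np.array([plane("top",v,.012)[:2] for v in cv2.boxPoints(cv2.minAreaRect(q))]);print(w.round(3),np.linalg.norm(w-np.roll(w,1,0),axis=1))
cv2.imwrite("pics/c.png",np.hstack([cv2.resize(ims["side"][70:185,230:345],None,fx=3.4,fy=3.4),cv2.resize(ims["top"][140:255,330:445],None,fx=3.4,fy=3.4)]))
E
```

```text
side blue 91 (231.0, 281.8) [0.5997 0.1246 0.0135]
side red 64 (254.0, 242.8) [0.5679 0.0228 0.0135]
side yel 85 (282.7, 266.0) [0.5191 0.0871 0.0135]
side orange [([338, 80, 18, 53, 739], [346.6, 105.8]), ([282, 98, 14, 38, 397], [288.1, 115.4]), ([103, 251, 28, 23, 166], [114.9, 260.4])]
top blue 81 (161.4, 179.3) [0.598  0.1215 0.0135]
top red 73 (213.8, 185.1) [0.5662 0.019  0.0135]
top yel 82 (185.7, 214.5) [0.517  0.0837 0.0135]
top orange [([371, 162, 21, 22, 225], [379.0, 174.9]), ([383, 226, 33, 27, 403], [395.2, 241.8])]
[[ 0.509  0.173]
 [ 0.629  0.148]
 [ 0.584 -0.013]
 [ 0.465  0.017]] [0.16214957 0.12281354 0.1666449  0.12224844]
```

View pics/c.png

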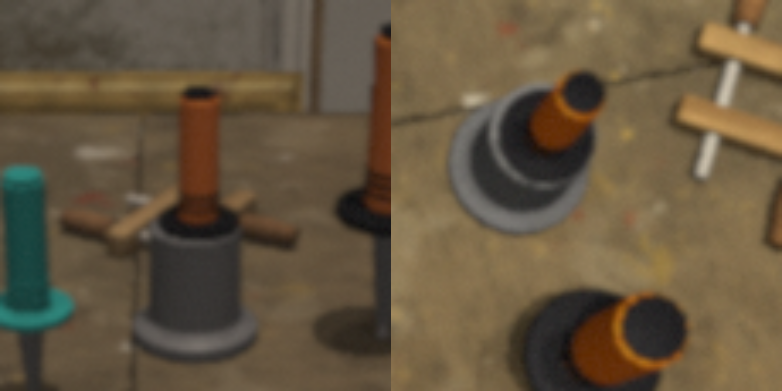

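```bash
python3 - <<'E'
from h import *
cap={"top":(387.1,167.4),"side":(289.1,97.4)}
for n in cap: print(n,"cap",plane(n,cap[n],.170).round(4))
def res(x): return np.r_[proj("top",x)[0]-cap["top"],proj("side",x)[0]-cap["side"]]
s=least_squares(res,[.5,-.2,.17]);print("tri",s.x.round(4),s.fun.round(1))
print("rim", plane("top",(330+(542-391)/3.4,140+136/3.4),.08).round(4))
print("foot",plane("top",(330+(519-391)/3.4,140+157/3.4),.004).round(4),plane("side",(230+196/3.4,70+330/3.4),.004).round(4))
# handle centroid check
x=s.x.copy();
for z in(.071,.155,.126):print(z,proj("top",[x[0],x[1],z]).round(1),proj("side",[x[0],x[1],z]).round(1))
o=get_obs();print("delta to (x,y)",(s.x[:2]-o["ee_pos"][:2]).round(3))
E
```

```text
top cap [ 0.4996 -0.2869  0.17  ]
side cap [ 0.5011 -0.2725  0.17  ]
tri [ 0.5008 -0.2886  0.1644] [ 0.   0.1 -0.1 -0. ]
rim [ 0.5016 -0.285   0.08  ]
foot [ 0.5077 -0.2887  0.004 ] [ 0.5033 -0.28    0.004 ]
0.071 [[375.3 181.2]] [[288.8 138.3]]
0.155 [[385.8 169. ]] [[289.  101.7]]
0.126 [[381.9 173.5]] [[288.9 114.7]]
delta to (x,y) [ 0.386 -0.8  ]
```

```bash
python3 -m crank '[[0.028,-0.025,0.005,0,0,0],[0.028,-0.025,0.005,0,0,0],[0.028,-0.025,0.005,0,0,0],[0.028,-0.025,0.005,0,0,0],[0.028,-0.025,0.005,0,0,0],[0.028,-0.025,0.005,0,0,0],[0.028,-0.025,0.005,0,0,0],[0.028,-0.025,0.005,0,0,0],[0.028,-0.03,0.005,0,0,0],[0.028,-0.03,0,0,0,0]]' 1 40; python3 -m crank '[[0.02,-0.035,0,0,0,0],[0.02,-0.035,0,0,0,0],[0.02,-0.035,0,0,0,0],[0.015,-0.035,0,0,0,0],[0.01,-0.038,0,0,0,0],[0.01,-0.038,0,0,0,0],[0.01,-0.038,0,0,0,0],[0,-0.04,0,0,0,0],[0,-0.04,0,0,0,0],[0,-0.04,0,0,0,0]]'
```

```text
clock: 0.93
ee_pos: [0.3963, 0.2508, 0.277]
orientation: [3.141, 0.001, 2.921]
force: [1.2, 0.7, -0.4]
gripper_width: 0.0852
gripper_force: 0.0
clock: 1.77
ee_pos: [0.4995, -0.1237, 0.276]
orientation: [3.141, -0.001, 2.921]
force: [0.6, 0.7, -0.1]
gripper_width: 0.085
gripper_force: 0.0
```

```bash
python3 -m crank '[[0,-0.035,0,0,0,0],[0,-0.035,0,0,0,0],[0,-0.035,0,0,0,0],[0,-0.03,0,0,0,0],[0,-0.015,0,0,0,0],[0,0,0,0,0,0],[0,0,0,0,0,0]]'; python3 - <<'E'
from h import *
a=snapshot("side");b=snapshot("top");cv2.imwrite("pics/s1.png",a);cv2.imwrite("pics/d.png",np.hstack([cv2.resize(a[:185,200:390],None,fx=2.1,fy=2.1),cv2.resize(b[90:275,300:490],None,fx=2.1,fy=2.1)]))
e=get_obs()["ee_pos"];print(e,proj("top",e),proj("side",e))
E
```

```text
clock: 2.35
ee_pos: [0.4997, -0.2717, 0.2758]
orientation: [3.141, -0.001, 2.92]
force: [0.8, 0.8, 0.5]
gripper_width: 0.0856
gripper_force: 0.0
[ 0.49992714 -0.27046732  0.27620266] [[393.51999641 148.68555283]] [[289.97868308  45.23831205]]
```

View pics/d.png

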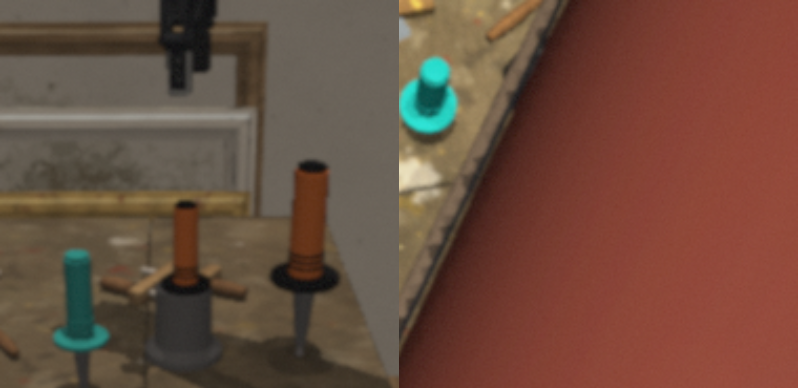

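Side view: the fingers (about px 285–297, row 40) line up over the meter (289). The top view is blocked by the arm. I'll shift 16 mm in y and descend.

```bash
python3 -m crank '[[0,-0.016,0,0,0,0],[0,0,-0.02,0,0,0],[0,0,-0.03,0,0,0],[0,0,-0.03,0,0,0],[0,0,-0.03,0,0,0],[0,0,-0.025,0,0,0],[0,0,-0.015,0,0,0],[0,0,-0.005,0,0,0],[0,0,0,0,0,0]]'; python3 -m crank '[[0,0,0,0,0,0],[0,0,0,0,0,0],[0,0,0,0,0,0],[0,0,0,0,0,0],[0,0,0,0,0,0],[0,0,0,0,0,0],[0,0,0,0,0,0],[0,0,0,0,0,0]]' 0 40;  python3 - <<'E'
from h import *
a=snapshot("side");cv2.imwrite("pics/e.png",cv2.resize(a[40:190,215:365],None,fx=4,fy=4))
E
```

```text
clock: 3.2
ee_pos: [0.4995, -0.2869, 0.1204]
orientation: [3.141, -0.002, 2.922]
force: [0.6, 0.0, -0.1]
gripper_width: 0.0854
gripper_force: 0.0
clock: 3.87
ee_pos: [0.5003, -0.2879, 0.1219]
orientation: [-3.141, 0.001, 2.921]
force: [0.4, 1.3, 6.3]
gripper_width: 0.0248
gripper_force: 40.1
```

View pics/e.png

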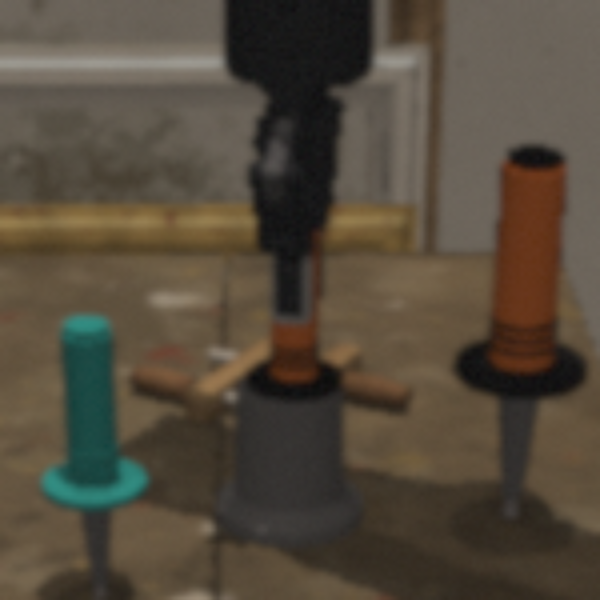

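The meter is gripped (24.8 mm, 40 N), upright and still in the stand. Next I'll lift it.

```bash
python3 -m crank '[[0,0,0.01,0,0,0],[0,0,0.015,0,0,0],[0,0,0.02,0,0,0],[0,0,0.02,0,0,0],[0,0,0.02,0,0,0],[0,0,0.02,0,0,0],[0,0,0.02,0,0,0],[0,0,0.02,0,0,0],[0,0,0.015,0,0,0],[0,0,0,0,0,0]]' 0 50; python3 -m crank '[[0,0.02,0,0,0,0],[0,0.03,0,0,0,0],[0,0.035,0,0,0,0],[0,0.035,0,0,0,0],[0,0.035,0,0,0,0],[0,0.035,0,0,0,0],[0,0.035,0,0,0,0],[0,0.035,0,0,0,0],[0.01,0.03,0,0,0,0],[0.01,0.03,0,0,0,0]]'; python3 -m crank '[[0.01,0.025,0,0,0,0],[0.02,0.025,0,0,0,0],[0.02,0.025,0,0,0,0],[0.02,0.015,0,0,0,0],[0.01,0,0,0,0,0],[0,0,-0.03,0,0,0],[0,0,-0.03,0,0,0],[0,0,-0.03,0,0,0],[0,0,0,0,0,0],[0,0,0,0,0,0]]';  python3 - <<'E'
from h import *
a=snapshot("side");b=snapshot("top");cv2.imwrite("pics/f.png",np.hstack([cv2.resize(a[140:320,170:360],None,fx=2.1,fy=2.1),cv2.resize(b[100:280,90:280],None,fx=2.1,fy=2.1)]))
e=get_obs()["ee_pos"];t=e-[0,0,.107];print(e,t,proj("side",t),proj("top",t))
E
```

```text
clock: 4.75
ee_pos: [0.5009, -0.2885, 0.2847]
orientation: [-3.14, 0.004, 2.921]
force: [1.2, -0.5, -1.0]
gripper_width: 0.0252
gripper_force: 49.1
clock: 5.58
ee_pos: [0.5192, 0.034, 0.2808]
orientation: [-3.141, -0.001, 2.921]
force: [0.6, 0.9, -1.8]
gripper_width: 0.0248
gripper_force: 49.2
clock: 6.42
ee_pos: [0.5984, 0.1221, 0.1899]
orientation: [-3.14, -0.004, 2.921]
force: [0.3, -0.3, 0.1]
gripper_width: 0.0248
gripper_force: 49.3
[0.60070018 0.12226004 0.19289061] [0.60070018 0.12226004 0.08589061] [[227.61314761 243.09748669]] [[150.86514779 168.19431443]]
```

View pics/f.png

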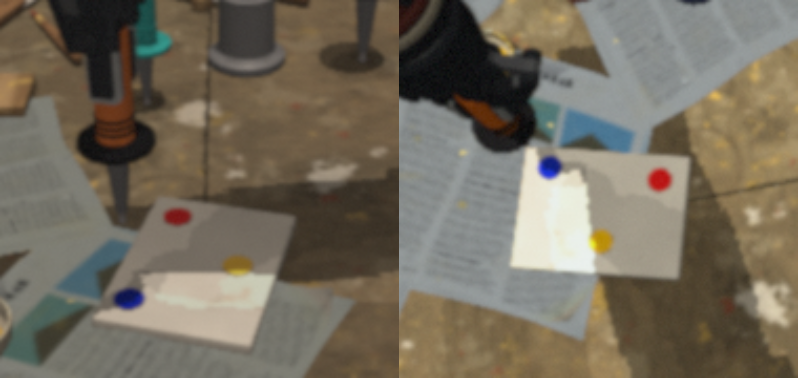

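Side view: the tip is at about (228.6,245.7), just beyond and above the blue dot (231,282), as predicted. I'll descend closer.

```bash
python3 -m crank '[[-0.001,0,-0.02,0,0,0],[0,0,-0.02,0,0,0],[0,0,-0.014,0,0,0],[0,0,0,0,0,0],[0,0,0,0,0,0],[0,0,0,0,0,0]]';  python3 - <<'E'
from h import *
a=snapshot("side");cv2.imwrite("pics/g.png",cv2.resize(a[200:310,180:320],None,fx=5,fy=5,interpolation=2))
o=get_obs();e=o["ee_pos"];t=e-[0,0,.107];print(e,o["orientation"],t,proj("side",t))
E
```

```text
clock: 7.02
ee_pos: [0.6003, 0.1224, 0.1395]
orientation: [3.141, 0.003, 2.921]
force: [0.8, 0.8, -2.1]
gripper_width: 0.0252
gripper_force: 49.3
[0.60032513 0.12236197 0.13941013] [3.14062810e+00 3.02729808e-03 2.92079931e+00] [0.60032513 0.12236197 0.03241013] [[230.00021767 271.36217451]]
```

View pics/g.png

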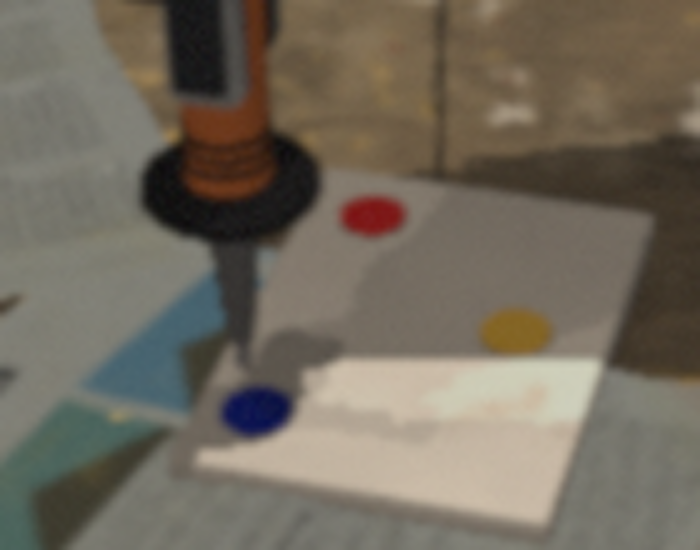

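Tip is at about (229.3,275) and the blue dot is at (231,282), consistent once the side camera's bias is allowed for. I'll nudge y by −2 mm and go down to just above contact.

```bash
python3 -m crank '[[0,-0.002,-0.009,0,0,0],[0,0,-0.007,0,0,0],[0,0,0,0,0,0],[0,0,0,0,0,0],[0,0,0,0,0,0]]'; for i in 1 2 3; do python3 -m crank '[[0,0,0,0,0,0]]' | egrep 'pos|^force' ;done; python3 -m crank '[[0,0,-0.003,0,0,0],[0,0,0,0,0,0]]'; for i in 1 2 3; do python3 -m crank '[[0,0,0,0,0,0]]' | egrep 'pos|^force' ;done
```

```text
clock: 7.48
ee_pos: [0.5989, 0.1202, 0.1212]
orientation: [-3.142, -0.0, 2.921]
force: [0.6, -0.3, -0.7]
gripper_width: 0.0252
gripper_force: 49.3
ee_pos: [0.599, 0.1203, 0.1214]
force: [0.8, 0.5, -1.1]
ee_pos: [0.5991, 0.1203, 0.1215]
force: [-0.4, -0.0, -0.8]
ee_pos: [0.5991, 0.1203, 0.1215]
force: [0.3, 0.5, -1.4]
clock: 7.9
ee_pos: [0.5991, 0.1203, 0.1181]
orientation: [3.141, 0.0, 2.921]
force: [0.5, 0.1, 0.7]
gripper_width: 0.0251
gripper_force: 49.5
ee_pos: [0.5991, 0.1203, 0.1183]
force: [0.5, -0.4, -0.4]
ee_pos: [0.5991, 0.1203, 0.1184]
force: [0.8, -0.1, 0.5]
ee_pos: [0.5991, 0.1203, 0.1184]
force: [1.2, 0.5, 0.8]
```

Contact shows as about +1.4 N. I'll go 1 mm deeper, hold, and check where the tip is.

```bash
python3 -m crank '[[0,0,-0.001,0,0,0],[0,0,0,0,0,0],[0,0,0,0,0,0],[0,0,0,0,0,0]]';  python3 - <<'E'
from h import *
a=snapshot("side");cv2.imwrite("pics/i.png",cv2.resize(a[215:310,190:310],None,fx=6,fy=6,interpolation=2))
E
python3 -m crank '[[0,0,0,0,0,0]]' | egrep 'pos|^force'
```

```text
clock: 8.48
ee_pos: [0.5991, 0.1203, 0.1174]
orientation: [3.141, 0.0, 2.921]
force: [0.4, -0.6, 0.5]
gripper_width: 0.0248
gripper_force: 49.5
ee_pos: [0.5991, 0.1203, 0.1174]
force: [0.3, 0.6, 0.6]
```

View pics/i.png

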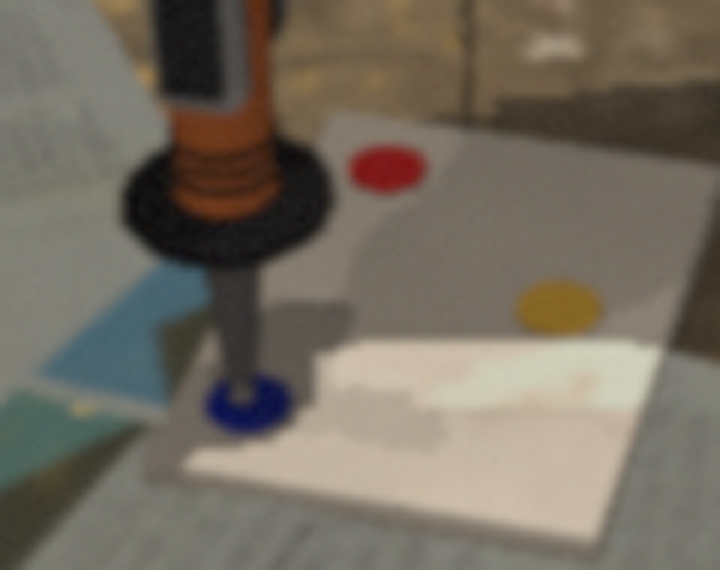

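The tip sits inside the blue dot at crop (243,398), against the dot centre at (249,404), so about 2 mm off. It has been held for over half a second. Next, the red dot.

```bash
python3 -m crank '[[0,0,0.015,0,0,0],[0,0,0.015,0,0,0],[-0.007,-0.02,0,0,0,0],[-0.009,-0.027,0,0,0,0],[-0.009,-0.027,0,0,0,0],[-0.007,-0.02,0,0,0,0],[-0.0015,-0.006,0,0,0,0],[0,0,0,0,0,0],[0,0,0,0,0,0]]'; python3 -m crank '[[0,0,-0.01,0,0,0],[0,0,-0.01,0,0,0],[0,0,-0.005,0,0,0],[0,0,0,0,0,0],[0,0,0,0,0,0]]';  python3 -m crank '[[0,0,0,0,0,0]]' | egrep 'pos|^force';python3 - <<'E'
from h import *
a=snapshot("side");cv2.imwrite("pics/j.png",cv2.resize(a[185:280,200:320],None,fx=6,fy=6,interpolation=2))
E
```

```text
clock: 9.37
ee_pos: [0.5656, 0.0205, 0.1473]
orientation: [3.141, -0.0, 2.92]
force: [0.1, -0.1, -0.4]
gripper_width: 0.025
gripper_force: 49.4
clock: 9.78
ee_pos: [0.565, 0.0208, 0.1215]
orientation: [-3.141, -0.001, 2.922]
force: [0.2, 0.1, -0.4]
gripper_width: 0.0245
gripper_force: 49.4
ee_pos: [0.5655, 0.0205, 0.1222]
force: [0.8, 0.5, -1.6]
```

View pics/j.png

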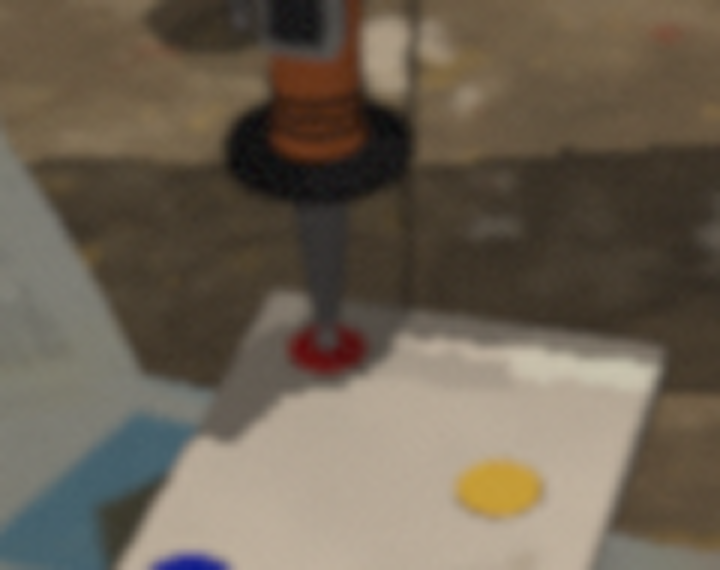

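The tip is over the red dot: tip (327,342), dot centre (327,348). I'll press to TCP z ≈ 0.1175 and hold about 0.6 s.

```bash
python3 -m crank '[[0,0,-0.003,0,0,0],[0,0,-0.0015,0,0,0],[0,0,0,0,0,0],[0,0,0,0,0,0],[0,0,0,0,0,0]]'; for i in 1 2 3; do python3 -m crank '[[0,0,0,0,0,0]]' | egrep 'pos|^force' ;done
```

```text
clock: 10.33
ee_pos: [0.5658, 0.0202, 0.118]
orientation: [3.141, 0.001, 2.921]
force: [0.7, 0.1, 0.5]
gripper_width: 0.0249
gripper_force: 49.5
ee_pos: [0.5657, 0.0202, 0.118]
force: [0.7, 0.6, -1.2]
ee_pos: [0.5656, 0.0202, 0.118]
force: [1.2, -0.3, 0.8]
ee_pos: [0.5656, 0.0202, 0.1179]
force: [-0.3, 0.6, 0.5]
```

```bash
python3 -m crank '[[0,0,-0.001,0,0,0],[0,0,0,0,0,0],[0,0,0,0,0,0],[0,0,0,0,0,0],[0,0,0,0,0,0],[0,0,0,0,0,0]]'|egrep 'pos|^force'; python3 -m crank '[[0,0,0.015,0,0,0],[0,0,0.03,0,0,0],[-0.01,0,0.035,0,0,0],[-0.02,0,0.035,0,0,0],[-0.02,-0.01,0.03,0,0,0],[-0.015,-0.02,0.015,0,0,0],[0,-0.035,0,0,0,0],[0,-0.035,0,0,0,0],[0,-0.035,0,0,0,0],[0,-0.035,0,0,0,0]]'; python3 -m crank '[[0,-0.035,0,0,0,0],[0,-0.035,0,0,0,0],[0,-0.03,0,0,0,0],[0,-0.02,0,0,0,0],[0,-0.018,0,0,0,0],[0,0,0,0,0,0],[0,0,0,0,0,0],[0,0,0,0,0,0],[0,0,0,0,0,0]]'
```

```text
ee_pos: [0.5656, 0.0202, 0.1169]
force: [0.5, 0.1, -0.1]
clock: 11.92
ee_pos: [0.4997, -0.1511, 0.2768]
orientation: [-3.142, -0.001, 2.921]
force: [0.8, -0.6, -1.3]
gripper_width: 0.0247
gripper_force: 49.5
clock: 12.67
ee_pos: [0.5004, -0.2867, 0.2768]
orientation: [3.141, -0.001, 2.922]
force: [0.4, 0.6, -1.0]
gripper_width: 0.0249
gripper_force: 49.5
```

```bash
python3 -m crank '[[0,-0.001,-0.02,0,0,0],[0,0,-0.03,0,0,0],[0,0,-0.03,0,0,0],[0,0,-0.025,0,0,0],[0,0,-0.02,0,0,0],[0,0,-0.015,0,0,0],[0,0,-0.008,0,0,0],[0,0,0,0,0,0],[0,0,0,0,0,0],[0,0,0,0,0,0]]'; python3 -m crank '[[0,0,-0.003,0,0,0],[0,0,-0.002,0,0,0],[0,0,0,0,0,0],[0,0,0,0,0,0],[0,0,0,0,0,0]]'
```

```text
clock: 13.5
ee_pos: [0.5012, -0.2889, 0.1301]
orientation: [-3.141, 0.002, 2.921]
force: [-0.0, -0.0, -0.3]
gripper_width: 0.0251
gripper_force: 49.5
clock: 13.92
ee_pos: [0.5005, -0.2888, 0.124]
orientation: [-3.142, 0.0, 2.921]
force: [0.7, -0.2, -0.8]
gripper_width: 0.0249
gripper_force: 49.5
```

```bash
for i in 1 2; do python3 -m crank '[[0,0,-0.001,0,0,0],[0,0,0,0,0,0],[0,0,0,0,0,0]]' | egrep 'pos|^force' ;done; python3 -m crank '[[0,0,-0.001,0,0,0],[0,0,0,0,0,0],[0,0,0,0,0,0]]'
```

```text
ee_pos: [0.5004, -0.2887, 0.1227]
force: [-0.2, -0.1, -1.6]
ee_pos: [0.5006, -0.2888, 0.122]
force: [-0.5, 1.1, 1.5]
clock: 14.67
ee_pos: [0.5008, -0.2888, 0.1219]
orientation: [-3.141, 0.001, 2.921]
force: [-2.2, 4.0, 11.9]
gripper_width: 0.0248
gripper_force: 50.7
```

It's seated on the rim. I'll open and back off.

```bash
python3 -m crank '[[0,0,0.0005,0,0,0],[0,0,0,0,0,0],[0,0,0,0,0,0],[0,0,0,0,0,0],[0,0,0,0,0,0],[0,0,0,0,0,0],[0,0,0,0,0,0],[0,0,0,0,0,0]]' 1; python3 -m crank '[[0,0,0.01,0,0,0],[0,0,0.02,0,0,0],[0,0,0.03,0,0,0],[0,0,0.03,0,0,0],[0,0,0.03,0,0,0],[0,0,0.03,0,0,0],[0,0,0.01,0,0,0],[0,0,0,0,0,0],[0,0,0,0,0,0],[0,0,0,0,0,0]]'; python3 - <<'E'
from h import *
a=snapshot("side");cv2.imwrite("pics/k.png",cv2.resize(a[20:190,200:370],None,fx=3.5,fy=3.5))
print(blobs(a,(3,150,60),(18,255,255),60))
E
```

```text
clock: 15.33
ee_pos: [0.5005, -0.2887, 0.1212]
orientation: [3.142, -0.0, 2.921]
force: [-0.3, 0.4, 0.4]
gripper_width: 0.0854
gripper_force: 0.0
clock: 16.17
ee_pos: [0.4999, -0.2883, 0.28]
orientation: [3.141, -0.002, 2.921]
force: [-0.3, -0.2, -1.5]
gripper_width: 0.0851
gripper_force: 0.0
[([338, 81, 18, 52, 732], [346.4, 106.2]), ([282, 97, 14, 39, 394], [288.0, 115.3]), ([104, 250, 25, 20, 136], [112.7, 256.3])]
```

View pics/k.png

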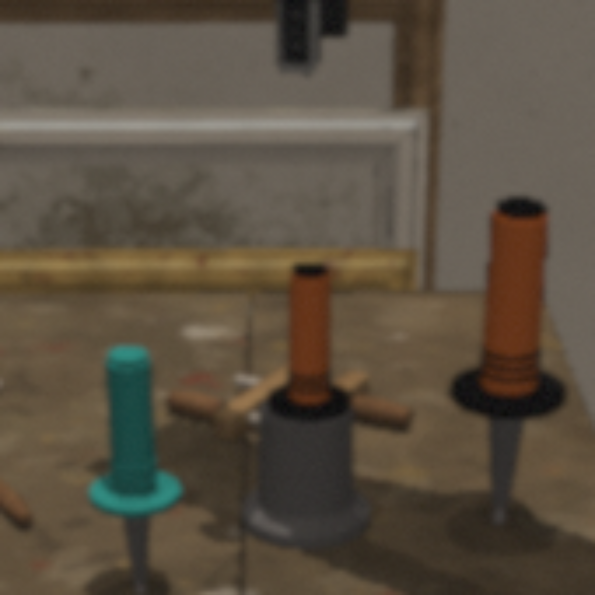

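The meter stands upright in its stand, with its centroid at (288.0,115.3) against (288.1,115.4) at the start. The gripper is clear.

```bash
python3 -c "
from plant import *
print(hand_in())"
```

```text
the job is handed in; nothing more can be done
None
```

I pressed the meter tip on the blue dot and then the red dot for at least half a second each, put the meter back upright in its stand, let go, and handed the job in at about 16 s on the robot's clock.

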